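# Pour the studs through the diverter chute

## Task

Swing the chute's yellow diverter flap right over to its stop so that the chute feeds the blue tray. Then pick up the yellow-handled scoop and tip it over the chute's mouth so that all three brass studs slide down into the blue tray, and set the empty scoop back down flat on the bench. Leave the red-handled scoop and the green clamp where they are.

Things in the scene. Friction and masses are not known exactly. Their poses are not given: they have to be found in the camera images.
- chute_mouth (a point): centre of the open top of the fixed two-way chute, 205 mm above the bench, z up, its x roughly away from the robot, its y roughly to the robot's left. Mouth 126 mm (x) by 116 mm (y) inside, walls 4 mm. Inside, ramps at 40 degrees fall from the flap's hinge line to the +y and -y sides, each ending over a tray
- flap (a joint): yellow flap, 82 mm tall, inside the chute on a hinge along the chute's x, on its middle plane, 122 mm above the bench. 0 upright, stops at -0.7 and 0.7 rad. Positive leans it to the chute's -y side and shuts it: studs then leave on the +y side; negative the reverse. Stiff, stays where left (1.5 N at the knob moves it); starts within 0.25 of upright
- flap_knob (a point): centre of the black ball knob, 26 mm across, on the flap's lever (8 mm rod) outside the chute's clear far (+x) wall: 90 mm along the chute's x from its middle, 120 mm from the hinge line. Above the hinge when the flap is upright (242 mm over the bench); leans with the flap: 77 mm aside and 214 mm up at a stop. Pinch or push from above
- tray_blue: blue plastic tray fixed on the bench under the end of one ramp, 125 mm from the chute's middle to its +y or -y side (a like red tray is on the other side). 130 mm (x) by 100 (y), 40 tall, walls 4, open above; origin at the centre of its underside, axes along the chute's
- yellow_grip (a point): middle of the yellow handle bar of a steel scoop (pan 120 mm along x, 64 along y, walls 30 tall). The bar is 14 mm thick (x), 64 long (y), 26 tall, bridging the pan with 44 mm free below it; this point is 61 mm above the pan's underside. Axes are the scoop's, z up. 160 g. The open pouring lip is 65 mm along -x and 48 mm below this point, starting roughly towards the robot; studs slide out once it is tipped 35 degrees
- stud1: brass stud, a grooved disc 18 mm across and 12 mm tall, 22 g, origin at the centre of its underside; starts on the floor of the yellow-handled scoop
- stud2: second brass stud, the same
- stud3: third brass stud, the same
- red_grip (a point): middle of the red handle bar of a steel scoop (pan 120 mm along x, 64 along y, walls 30 tall). The bar is 14 mm thick (x), 64 long (y), 26 tall, bridging the pan with 44 mm free below it; this point is 61 mm above the pan's underside. Axes are the scoop's, z up. Holds dark steel studs that stay in it. A bystander, not to be moved
- clamp: green plastic limb clamp, 100 mm long (x), 24 mm wide, 30 mm tall, loose on the bench, origin at the middle of its underside. A bystander, not to be moved
Things that resemble listed ones, but are neither listed nor needed, are in the scene too. Leave any orange or pink look-alike of the part that bears yellow_grip alone. Leave any orange look-alike of the tray_blue alone.

How it is judged:
By the outcome, as a careful person would: the job done as asked, in the order asked, and still so for the second after the job is handed in, with the robot touching nothing.
It also fails if it takes over 72 s, if anything falls off the work surface, if the arm or the gripper's body presses on something with over 40 N, if the wrist force passes 120 N, or if a joint passes its speed limit or range.

## Robot

A 6-joint arm with a two-finger parallel gripper is mounted at the origin on the work surface. World frame = base frame: x ahead of the robot, y to its left, z up, the work surface at z = 0. Lengths are in m, angles in degrees, forces in N, time in s.
With the tool pointing down it reaches from about 0.325 to 0.775 m from the base axis. Payload 5.5 kg.
Tool frame: the origin (TCP) lies on the centre line of the jaws, within the pads' length; the fingertips stand 17 mm ahead of it and the grasp point (between the pads) lies 2 mm behind it (robot.tips_ahead is the distance from the TCP to the fingertips, in m); z points along the fingers, y is the line along which they close (so a half turn about z gives the same grasp; the last joint's range is limited). The gripper opens to 85 mm and grips with 20 to 120 N. Pads are 22 mm wide; open, the fingers measure 114 mm over their backs; the gripper's body (76 mm by 85 mm) begins 54 mm behind the grasp point. The pads swing forward as they close: fully open they stand 13 mm farther back than shut.
Start: joints at [71.866, 5.22, 70.514, -0, 104.267, -3.249], TCP at [0.154, 0.58, 0.248] pointing down, gripper open.
Joint ranges: [-164.24, 164.24], [-49.07, 125.15], [9.68, 141.18], [-86.29, 266.29], [3.28, 154.24], [-151.56, 151.56]. Speed limits (degrees/s): [147.25, 147.25, 172.46, 180, 180, 180].

## Interface

Orientations are given as [roll, pitch, yaw] about the fixed x, y, z axes, in that order (R = Rz(yaw) Ry(pitch) Rx(roll)).
In Python, from rig import robot, vision gives the robot as it stands. The module is installed in compiled form; this text tells all that it offers.
- The arm moves only by the shell command python3 -m jog 'ROWS' [FORCE]. ROWS is JSON, one flat list of numbers, 7 for each row, row after row: the shift along the tool's x, y, z in cm, then the turn, a rotation vector about the tool's x, y, z in rad, then the finger opening in cm, from 0 to 8.54. In form: [tx, ty, tz, wx, wy, wz, claw, tx, ty, tz, wx, wy, wz, claw, ...]. A call has 1 to 5 rows; each row shifts and turns the commanded pose from where the row before left it, along the tool's axes as they then stand; what a row does not reach is not made up. A row lasts 1/8 s, in which the tool goes at most 62.5 mm and 10.7 degrees, less where a joint would pass 70% of its speed; a pose out of reach is approached as far as the arm can. A call is refused whole if a number of a shift passes 6.25 or a number of a turn 0.188, either way. A call with a gripper value outside its range is refused whole. The fingers move at their own pace and stop on an object; FORCE is the grip in N (left out, the last holds). Time passes only in rows, so rows that do not move let the fingers close. It gives the time, the measured TCP pose, the force, the opening and the grip force at its end, in the units of the state.
- robot.sense(): the state, without advancing time (a new reading comes with each control period).
- vision.read_camera(name): name is "side" or "top"; returns the picture (480x640x3 uint8, blue, green, red); there is no depth.
- vision.get_calibration(name): a dict with "camera_matrix" (3x3 intrinsics, pixels), "D" ([k1, k2, p1, p2, k3] as OpenCV has them; the pictures are not rectified), "rvec" (rotation vector, rad) and "tvec" (3), from world to camera coordinates, as OpenCV has them. Camera axes: x right, y down, z forward; pixel columns grow to the right and rows downward; lengths in m; the calibration is good to about 2 mm. A picture is of the moment at which its call begins. get_calibration takes no time and is no camera call.
- robot.finish_job(): hands the job in; it is judged then, once.
The state is a dict: "time": time; "joint_pos": joint angles; "dq": joint speeds; "effort": joint torques, N m; "tool_pos": TCP position; "ee_rot": TCP orientation; "contact_force": force on the tool from outside, world axes, zero at the start; "moment": the same for the moment, N m; "opening": opening from 0.0 (shut) to 1.0 (fully open); "finger_force": force on a finger pad.
Only numpy, scipy, OpenCV 4.12 (cv2) and the standard library are available. Lean on these libraries where they do the work, as an engineer would, in place of code of your own. Each camera call takes 0.05 s, during which the arm holds its last target. There are 200 camera calls.

## Working session

There is one attempt and no reset: what is moved stays moved. The work goes in short steps, Python scripts to look and compute and a shell command to move; the robot and the scene stay as the last step left them, time stands still between calls to the robot, and variables do not carry over. Pictures are saved under pics/ and viewed, at most 10 in all, crops included, and the job is handed in when it is done.

```bash
mkdir -p pics
python3 - <<'E'
from rig import robot, vision
import cv2,numpy as np
for n in("top","side"):
    cv2.imwrite(f"pics/{n}0.png",vision.read_camera(n)); c=vision.get_calibration(n)
    R=cv2.Rodrigues(np.array(c["rvec"],float))[0]; print(n,c["camera_matrix"],c["D"],(-R.T@np.array(c["tvec"]).ravel()).round(3),R.round(2).tolist())
print(robot.sense())
E
```

```text
top [[551.48469636   0.         319.92249179]
 [  0.         551.48469636 248.71016513]
 [  0.           0.           1.        ]] [-0.13002161  0.          0.          0.          0.        ] [0.409 0.013 1.124] [[-0.03, -1.0, -0.01], [-1.0, 0.03, -0.09], [0.09, 0.01, -1.0]]
side [[502.16395052   0.         315.48839813]
 [  0.         502.16395052 240.43017588]
 [  0.           0.           1.        ]] [-0.01765328  0.          0.          0.          0.        ] [ 0.265 -0.771  0.658] [[0.96, -0.27, 0.0], [-0.14, -0.5, -0.85], [0.23, 0.82, -0.52]]
{'time': 0.1, 'joint_pos': array([ 7.18665465e+01,  5.26104520e+00,  7.05768468e+01, -2.18824253e-03,
        1.04268296e+02, -3.24914803e+00]), 'dq': array([-0.04209504, -0.07392766, -0.1612764 , -0.05012876,  0.04586549,
        0.06285769]), 'effort': array([ 2.17419540e-03, -4.60216999e+01, -4.19219005e+01, -1.23207728e-04,
        1.06472435e-02,  8.06791689e-06]), 'tool_pos': array([0.15406504, 0.57963727, 0.24722201]), 'ee_rot': array([-1.79893863e+02, -3.90016487e-03,  1.65115154e+02]), 'contact_force': array([-0.54111835,  0.88181503,  0.71602556]), 'moment': array([-0.04680594,  0.00256275, -0.02900872]), 'finger_force': 0.0, 'opening': 0.9987336758491464}
```

View pics/top0.png

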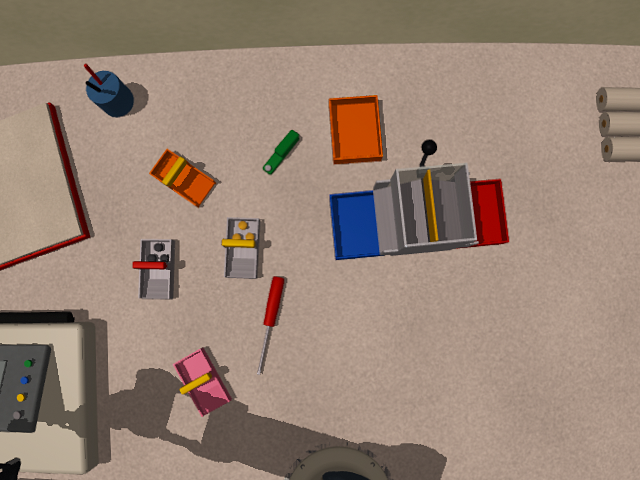

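View pics/side0.png

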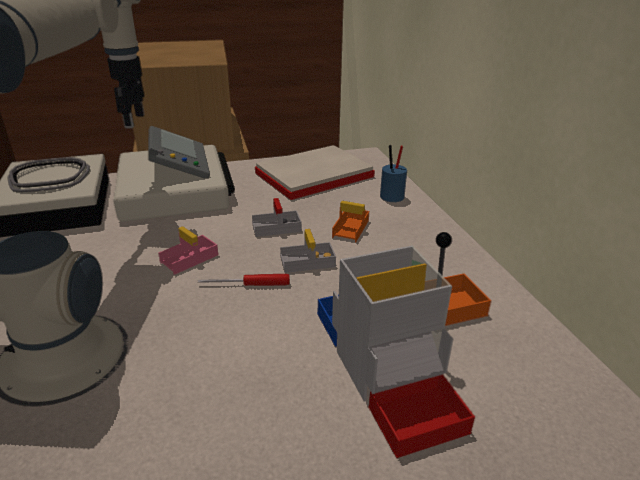

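The arm is clear of the scene. The blue tray (355,225) is on image-left, which is +y, so the flap must go positive and the knob (429,147) to image-right. Three pans have yellow bars: steel-grey (240,243), orange (172,171) and pink (195,384). Only the grey one fits, since it is steel and holds brass studs. I'll confirm with an enlarged crop.

```bash
cat > h.py <<'E'
from rig import robot, vision
import cv2,numpy as np
def cal(n):
    c=vision.get_calibration(n); K=np.array(c["camera_matrix"]);D=np.array(c["D"],float)
    return K,D,np.array(c["rvec"],float),np.array(c["tvec"],float).reshape(3)
def ray(n,p):
    K,D,r,t=cal(n);R=cv2.Rodrigues(r)[0]
    u=cv2.undistortPoints(np.array([[p]],float),K,D)[0,0]
    return -R.T@t, R.T@np.array([u[0],u[1],1])
def atz(n,p,z):
    o,d=ray(n,p); return o+d*(z-o[2])/d[2]
def tri(pt,ps):
    A=np.zeros((3,3));b=np.zeros(3)
    for n,p in(("top",pt),("side",ps)):
        o,d=ray(n,p);d/=np.linalg.norm(d);M=np.eye(3)-np.outer(d,d);A+=M;b+=M@o
    return np.linalg.solve(A,b)
def proj(n,P):
    K,D,r,t=cal(n);return cv2.projectPoints(np.array(P,float).reshape(-1,3),r,t,K,D)[0][:,0]
def crop(img,x,y,w,h,s,f):
    cv2.imwrite(f,cv2.resize(img[y:y+h,x:x+w],None,fx=s,fy=s,interpolation=cv2.INTER_CUBIC))
E
python3 - <<'E'
from h import *
a=cv2.imread("pics/top0.png");b=cv2.imread("pics/side0.png")
s=cv2.resize(a[130:290,215:515],None,fx=2.6,fy=2.6,interpolation=3)
cv2.imwrite("pics/c1.png",s)
crop(b,260,210,200,160,3.5,"pics/c2.png")
E
```

```text
(no output)
```

View pics/c1.png

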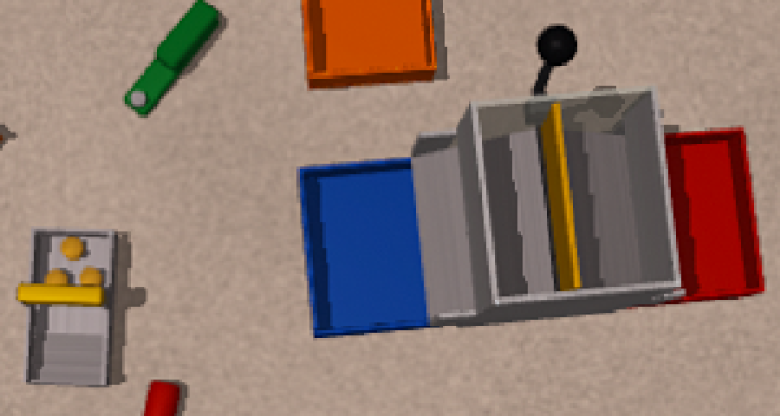

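View pics/c2.png

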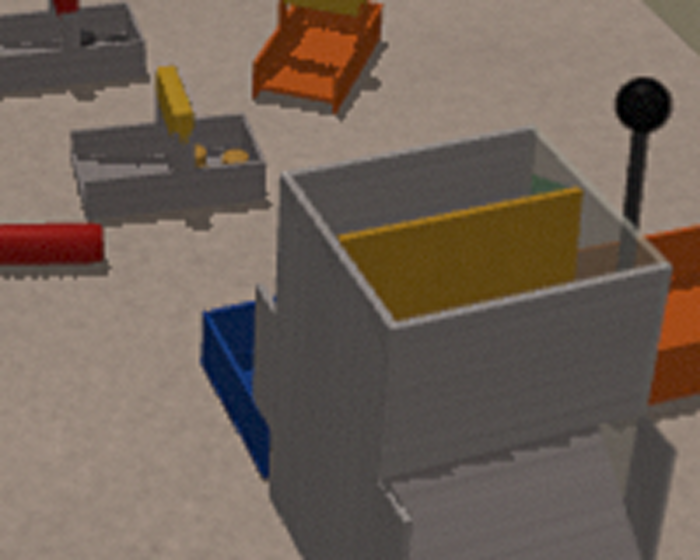

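The crop confirms it: the grey pan with the yellow bar holds the brass studs, with its lip toward the robot. Next I'll work out the poses.

Run:
```python
from h import *
T=lambda x,y:(215+x/2.6-.3,130+y/2.6-.3); S=lambda x,y:(260+x/3.5-.35,210+y/3.5-.35)
tc=[T(470,104),T(657,90),T(681,291),T(493,304)]
sc=[S(533,131),S(669,267),S(391,325),S(285,175)]
P=np.array([atz("top",p,.205) for p in tc]);Q=np.array([tri(a,b) for a,b in zip(tc,sc)])
print("top corners",P.round(4).tolist(),P.mean(0).round(4));print("tri",Q.round(4).tolist(),Q.mean(0).round(4))
ex=(Q[0]+Q[1]-Q[2]-Q[3]);print("yaw",np.degrees(np.arctan2(ex[1],ex[0])), "topyaw",np.degrees(np.arctan2(*(P[0]+P[1]-P[2]-P[3])[[1,0]])))
print("knob",tri(T(557,46),S(642,105)).round(4))
b=[atz("top",T(18,292),.074),atz("top",T(103,294),.074)];b=np.array(b)
print("bar ends",b.round(4),b.mean(0)); 
print("bar tri mid top", tri(T(60.5,289),S(168,88)).round(4))
r=np.array([atz("top",T(*p),.031) for p in[(33,231),(117,233),(107,384),(27,381)]]);print("rim",r.round(4).tolist(),r.mean(0))
ex=r[0]+r[1]-r[2]-r[3];print("pan yaw",np.degrees(np.arctan2(ex[1],ex[0])))
tr=np.array([atz("top",T(*p),.04) for p in[(300,168),(314,336)]]);print("tray",tr)
```

```text
top corners [[0.6204, -0.1115, 0.205], [0.6268, -0.2358, 0.205], [0.4935, -0.2438, 0.205], [0.4887, -0.1206, 0.205]] [ 0.5574 -0.1779  0.205 ]
tri [[0.6217, -0.1122, 0.2005], [0.6274, -0.236, 0.2052], [0.495, -0.2439, 0.2069], [0.4899, -0.1212, 0.2031]] [ 0.5585 -0.1783  0.2039]
yaw 3.640141322508456 topyaw 3.695910028341888
knob [ 0.648  -0.1635  0.2415]
bar ends [[0.5196 0.2107 0.074 ]
 [0.5162 0.1475 0.074 ]] [0.51792483 0.17908236 0.074     ]
bar tri mid top [0.5171 0.1797 0.0741]
rim [[0.5712, 0.2065, 0.031], [0.5675, 0.1413, 0.031], [0.4514, 0.1512, 0.031], [0.4554, 0.2128, 0.031]] [0.51139415 0.17795323 0.031     ]
pan yaw -4.021900139730769
tray [[ 0.61207677 -0.00121337  0.04      ]
 [ 0.48282058 -0.00779602  0.04      ]]
```

```bash
cat >> h.py <<'E'
from scipy.spatial.transform import Rotation as Ro
def go(P,rpy):
    s=robot.sense();R=Ro.from_euler("xyz",s["ee_rot"],degrees=True);G=Ro.from_euler("xyz",rpy,degrees=True)
    print("t",s["time"],"pos",s["tool_pos"].round(4),"rot",s["ee_rot"].round(2),"F",s["contact_force"].round(1),"open",s["opening"])
    d=np.array(P)-s["tool_pos"]
    print("shift cm now",(R.inv().apply(d)*100).round(2),"in goal axes",(G.inv().apply(d)*100).round(2),"turn",(R.inv()*G).as_rotvec().round(3))
C=np.array([.558,-.178,0]);CY=3.65
def ch(x,y,z): return C+Ro.from_euler("z",CY,degrees=True).apply([x,y,z])
E
python3 -m jog '[0,0,0,0,0,-0.16,0, 0,0,0,0,0,-0.16,0, -2.2,-3.6,-0.3,0,0,0,0, -2.2,-3.6,-0.3,0,0,0,0, -2.2,-3.6,-0.3,0,0,0,0]'
python3 -m jog '[-2.2,-3.6,-0.3,0,0,0,0, -2.2,-3.6,-0.3,0,0,0,0, -2.2,-3.6,-0.3,0,0,0,0, -2.2,-3.6,-0.3,0,0,0,0, -2.2,-3.6,-0.3,0,0,0,0]'
python3 -m jog '[-2.2,-3.6,-0.3,0,0,0,0, -2.2,-3.6,-0.3,0,0,0,0, -2.2,-3.6,-0.3,0,0,0,0, -2.2,-3.6,-0.3,0,0,0,0, -2.2,-3.6,-0.3,0,0,0,0]'
python3 -m jog '[-2.2,-3.6,-0.3,0,0,0,0, -2.2,-3.6,-0.3,0,0,0,0, -2.2,-3.6,-0.3,0,0,0,0, -2.2,-3.6,-0.3,0,0,0,0, 0,0,0,0,0,0,0]'
python3 -c "
from h import *
go(ch(.09,.06,.30),[180,0,183.65])"
```

```text
time: 0.72
tool_pos: [0.227, 0.4749, 0.2567]
ee_rot: [-179.9, -0.0, -176.5]
contact_force: [0.1, 0.4, -0.1]
opening: -0.005
finger_force: 0.0
time: 1.35
tool_pos: [0.3476, 0.3017, 0.2719]
ee_rot: [-180.0, -0.0, -176.5]
contact_force: [0.6, 0.2, -0.1]
opening: -0.006
finger_force: 0.0
time: 1.98
tool_pos: [0.4683, 0.1287, 0.287]
ee_rot: [180.0, -0.0, -176.6]
contact_force: [0.6, -0.1, 0.4]
opening: -0.0
finger_force: 0.0
time: 2.6
tool_pos: [0.5651, -0.0108, 0.2978]
ee_rot: [-180.0, -0.1, -176.8]
contact_force: [-0.3, -0.3, 0.1]
opening: -0.0
finger_force: 0.0
t 2.6 pos [ 0.5651 -0.0108  0.2978] rot [-1.7999e+02 -1.4000e-01 -1.7676e+02] F [-0.3 -0.3  0.1] open -9.11949506034725e-05
shift cm now [ -7.31 -10.59  -0.24] in goal axes [ -7.23 -10.64  -0.22] turn [-0.    -0.002 -0.007]
```

```bash
python3 -m jog '[-2.4,-3.5,0,0,0,-0.007,0, -2.4,-3.5,0,0,0,0,0, -2.4,-3.6,0,0,0,0,0, 0,0,3.2,0,0,0,0, 0,0,3,0,0,0,0]'
python3 -m jog '[0,-1.5,0,0,0,0,0, 0,-1.2,0,0,0,0,0, 0,-1,0,0,0,0,0, 0,-1,0.1,0,0,0,0, 0,-1,0.1,0,0,0,0]'
python3 -c "
from h import *
go(ch(.09,-.05,.224),[180,0,183.65])"
```

```text
time: 3.22
tool_pos: [0.6431, -0.1092, 0.2358]
ee_rot: [180.0, -0.0, -176.2]
contact_force: [-0.2, 0.4, 0.6]
opening: 0.003
finger_force: 0.0
time: 3.85
tool_pos: [0.6471, -0.1672, 0.2361]
ee_rot: [-180.0, 0.1, -176.2]
contact_force: [-0.2, 1.3, 0.6]
opening: 0.002
finger_force: 0.4
t 3.85 pos [ 0.6471 -0.1672  0.2361] rot [-1.7998e+02  8.0000e-02 -1.7615e+02] F [-0.2  1.3  0.6] open 0.0017036492943633763
shift cm now [-0.02 -5.51  1.21] in goal axes [-0.04 -5.51  1.21] turn [-0.     0.001  0.003]
```

```bash
python3 -m jog '[0,-1.1,0.2,0,0,0,0, 0,-1.1,0.25,0,0,0,0, 0,-1.1,0.25,0,0,0,0, 0,-1.1,0.25,0,0,0,0, 0,-0.8,0.2,0,0,0,0]'
python3 -m jog '[0,-0.2,0,0,0,0,0, 0,-0.2,0,0,0,0,0, 0,0,0,0,0,0,0]'
python3 -c "
from h import *
go(ch(.09,-.05,.224),[180,0,183.65])"
```

```text
time: 4.47
tool_pos: [0.6502, -0.2191, 0.2231]
ee_rot: [180.0, -0.0, -176.2]
contact_force: [-0.1, 1.0, -1.5]
opening: 0.001
finger_force: 0.6
time: 4.85
tool_pos: [0.6507, -0.2224, 0.2242]
ee_rot: [-180.0, 0.0, -176.1]
contact_force: [-0.6, 0.1, 0.3]
opening: 0.001
finger_force: 0.0
t 4.85 pos [ 0.6507 -0.2224  0.2242] rot [-1.7997e+02  3.0000e-02 -1.7615e+02] F [-0.6  0.1  0.3] open 0.0014437964789753384
shift cm now [-0.03  0.02  0.02] in goal axes [-0.03  0.02  0.02] turn [-0.     0.001  0.003]
```

Still little force, so I'll keep pushing in small steps until the stop shows.

```bash
python3 -m jog '[0,-0.3,0,0,0,0,0, 0,0,0,0,0,0,0]'
python3 -m jog '[0,-0.3,0,0,0,0,0, 0,0,0,0,0,0,0]'
python3 -m jog '[0,-0.3,0,0,0,0,0, 0,0,0,0,0,0,0]'
python3 - <<'E'
from h import *
a=vision.read_camera("top");b=vision.read_camera("side")
A=cv2.resize(a[130:270,380:520],(600,600),interpolation=3);B=cv2.resize(b[210:350,330:470],(600,600),interpolation=3)
cv2.imwrite("pics/f1.png",cv2.resize(np.hstack([A,B]),(800,400)))
for p in(.6,.65,.7): print(p,proj("top",ch(.09,-.12*np.sin(p),.122+.12*np.cos(p))),proj("side",ch(.09,-.12*np.sin(p),.122+.12*np.cos(p))))
E
```

```text
time: 5.1
tool_pos: [0.6509, -0.2245, 0.2241]
ee_rot: [179.9, 0.0, -176.1]
contact_force: [-1.0, 3.9, -0.1]
opening: -0.001
finger_force: 2.2
time: 5.35
tool_pos: [0.651, -0.225, 0.224]
ee_rot: [179.7, -0.0, -176.0]
contact_force: [-1.5, 11.5, 1.6]
opening: 0.001
finger_force: 6.1
time: 5.6
tool_pos: [0.651, -0.2254, 0.224]
ee_rot: [179.5, -0.1, -175.8]
contact_force: [-5.2, 19.6, 2.8]
opening: 0.0
finger_force: 9.9
0.6 [[471.19200575 147.41949547]] [[467.90103789 276.41186114]]
0.65 [[473.4533488  147.74311942]] [[469.37192126 280.11288368]]
0.7 [[475.55480041 148.11020768]] [[470.75406749 283.89505409]]
```

View pics/f1.png

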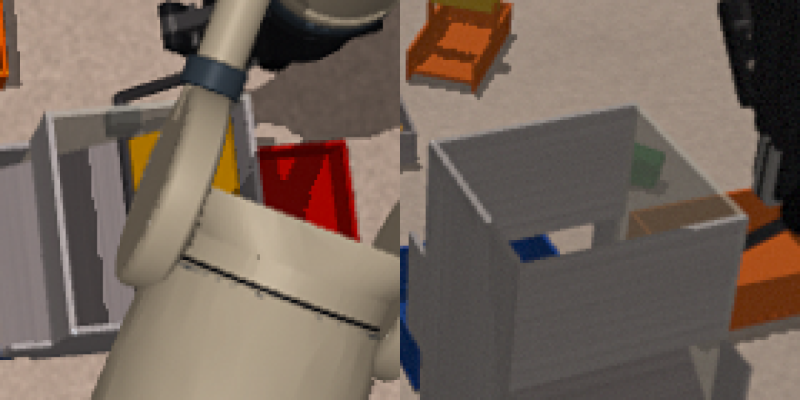

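A firm stop shows at 20 N. I'll back off and head for the scoop.

```bash
python3 -m jog '[0,1.5,0,0,0,0,0, 0,2.5,0,0,0,0,0, 0,1,-4,0,0,0,0, 0,0,-4,0,0,0,5, 0,4,0,0,0,0,5]'
python3 -m jog '[1,5,0,0,0,0,5, 1,5,0,0,0,0,5, 1,5,0,0,0,0,5, 1,5,0,0,0,0,5, 1,5,0,0,0,0,5]'
python3 -m jog '[0,0,0,0,0,0.17,5, 0,0,0,0,0,0.17,5, 0,0,0,0,0,0.17,5, 0,0,0,0,0,0.17,5, 0,0,0,0,0,0.17,5]'
python3 -m jog '[0,0,0,0,0,0.17,5, 0,0,0,0,0,0.17,5, 0,0,0,0,0,0.17,5, 0,0,0,0,0,0.17,5, 0,0,0,0,0,0.165,5]'
python3 - <<'E'
from h import *
go([.518,.179,.20],[180,0,86.5])
b=vision.read_camera("side");a=vision.read_camera("top");cv2.imwrite("pics/a2.png",a)
for n,im in(("top",a),("side",b)):
    u=proj(n,ch(.09,-.077,.214))[0].astype(int);x,y=u-20
    m=(im[y:y+40,x:x+40].max(2)<40).astype(np.uint8);_,_,st,ce=cv2.connectedComponentsWithStats(m);print(n,u,[(s[4],(c+[x,y]).round(1)) for s,c in zip(st[1:],ce[1:]) if s[4]>20])
A=cv2.resize(a[120:280,360:520],(600,600),interpolation=3);B=cv2.resize(b[200:360,330:490],(600,600),interpolation=3)
cv2.imwrite("pics/f2.png",cv2.resize(np.hstack([A,B]),(800,400)))
E
```

```text
time: 6.32
tool_pos: [0.6456, -0.1427, 0.3086]
ee_rot: [-179.8, 0.4, -176.4]
contact_force: [0.5, 0.8, 0.1]
opening: 0.419
finger_force: 0.0
time: 6.95
tool_pos: [0.5775, 0.1064, 0.304]
ee_rot: [-180.0, 0.1, -176.2]
contact_force: [0.6, 0.7, -0.2]
opening: 0.588
finger_force: 0.0
time: 7.58
tool_pos: [0.5781, 0.1049, 0.3039]
ee_rot: [180.0, 0.1, 134.8]
contact_force: [-0.4, 1.1, 0.4]
opening: 0.584
finger_force: 0.0
time: 8.2
tool_pos: [0.5781, 0.1049, 0.3039]
ee_rot: [180.0, 0.0, 86.4]
contact_force: [0.8, -0.0, -0.3]
opening: 0.583
finger_force: 0.0
t 8.2 pos [0.5781 0.1049 0.3039] rot [1.7995e+02 2.0000e-02 8.6400e+01] F [ 0.8 -0.  -0.3] open 0.5831683517554713
shift cm now [ 7.02 -6.48 10.38] in goal axes [ 7.03 -6.46 10.39] turn [ 0.001  0.    -0.002]
top [475 148] [(np.int32(165), array([475.1, 147. ]))]
side [470 283] [(np.int32(261), array([468.8, 285. ]))]
```

View pics/f2.png

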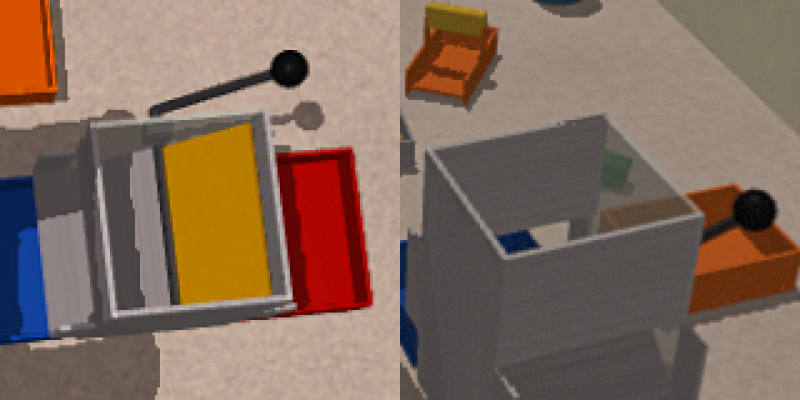

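The flap is at its stop: the knob is at (475,147) against a predicted (475,148). Now over the scoop and down.

```bash
python3 -m jog '[2.4,-2.2,2.5,0,0,0,5, 2.4,-2.2,2.5,0,0,0,5, 2.2,-2.1,3,0,0,0,5, 0,0,3,0,0,0,5, 0,0,3,0,0,0,5]'
python3 -c "
from h import *
go([.518,.179,.06],[180,0,86.5])"
```

```text
time: 8.93
tool_pos: [0.517, 0.1787, 0.1631]
ee_rot: [179.9, 0.0, 87.0]
contact_force: [0.5, -0.0, 0.1]
opening: 0.586
finger_force: 0.0
t 8.925 pos [0.517  0.1787 0.1631] rot [1.7993e+02 1.0000e-02 8.7020e+01] F [ 0.5 -0.   0.1] open 0.5864236644384908
shift cm now [ 0.03  0.08 10.31] in goal axes [ 0.03  0.09 10.31] turn [0.001 0.    0.009]
```

```bash
python3 -m jog '[0,0.1,3,0,0,0,5, 0,0,3,0,0,0,5, 0,0,2.3,0,0,0,5, 0,0,2,0,0,0,5, 0,0,0,0,0,0,5]'
python3 -m jog '[0,0,0,0,0,0,2, 0,0,0,0,0,0,1, 0,0,0,0,0,0,0.8, 0,0,0,0,0,0,0.8, 0,0,0,0,0,0,0.8]' 60
python3 -m jog '[0,0,-0.5,0,0,0,0.8, 0,0,-1.5,0,0,0,0.8, 0,0,-2,0,0,0,0.8, 0,0,-1.5,0,0,0,0.8, 0,0,0,0,0,0,0.8]'
python3 - <<'E'
from h import *
go(ch(.03,0,.34),[180,0,93.65])
b=vision.read_camera("side");crop(b,240,180,160,120,4,"pics/g1.png")
E
```

```text
time: 9.55
tool_pos: [0.5174, 0.1779, 0.0589]
ee_rot: [-179.8, 0.1, 86.8]
contact_force: [-0.7, -0.6, -0.1]
opening: 0.585
finger_force: 0.0
time: 10.18
tool_pos: [0.5195, 0.1783, 0.0624]
ee_rot: [179.8, -0.1, 86.7]
contact_force: [1.2, 0.3, 5.4]
opening: 0.153
finger_force: 59.7
time: 10.8
tool_pos: [0.5197, 0.1784, 0.1184]
ee_rot: [179.8, -0.1, 86.7]
contact_force: [-0.1, -0.0, -2.9]
opening: 0.153
finger_force: 58.6
t 10.8 pos [0.5197 0.1784 0.1184] rot [ 1.7977e+02 -8.0000e-02  8.6730e+01] F [-0.1 -0.  -2.9] open 0.15256113649887507
shift cm now [-34.97   8.92 -22.17] in goal axes [-35.81   4.56 -22.16] turn [ 0.004 -0.001 -0.121]
```

View pics/g1.png

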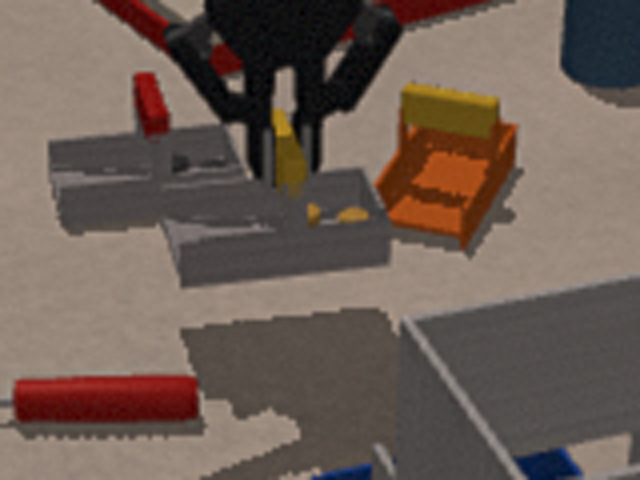

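The scoop is held level with its studs in it. I'll lift and carry it to the chute with gentle ramps.

```bash
python3 -m jog '[0,0,-1.5,0,0,0,0.8, 0,0,-3,0,0,0,0.8, 0,0,-4,0,0,0,0.8, 0,0,-4,0,0,0,0.8, 0,0,-4,0,0,0,0.8]'
python3 -m jog '[0,0,-3.5,0,0,-0.03,0.8, 0,0,-2,0,0,-0.03,0.8, -0.5,0.1,0,0,0,-0.03,0.8, -1.2,0.2,0,0,0,-0.03,0.8, -2,0.3,0,0,0,0,0.8]'
python3 -m jog '[-2.8,0.4,0,0,0,0,0.8, -3.3,0.5,0,0,0,0,0.8, -3.3,0.5,0,0,0,0,0.8, -3.3,0.5,0,0,0,0,0.8, -3.3,0.5,0,0,0,0,0.8]'
python3 -m jog '[-3.3,0.5,0,0,0,0,0.8, -3.3,0.4,0,0,0,0,0.8, -2.8,0.4,0,0,0,0,0.8, -2.3,0.2,0,0,0,0,0.8, -1.5,0,0,0,0,0,0.8]'
python3 -m jog '[-0.8,0,0,0,0,0,0.8, -0.3,0,0,0,0,0,0.8, 0,0,0,0,0,0,0.8]'
python3 -c "
from h import *
go(ch(.03,0,.31),[180,0,93.65])"
```

```text
time: 11.48
tool_pos: [0.5183, 0.178, 0.2824]
ee_rot: [-180.0, 0.0, 86.7]
contact_force: [-0.2, -0.3, -3.0]
opening: 0.145
finger_force: 58.7
time: 12.1
tool_pos: [0.5262, 0.1411, 0.3359]
ee_rot: [-180.0, 0.0, 93.7]
contact_force: [0.2, 0.4, -1.7]
opening: 0.153
finger_force: 58.7
time: 12.72
tool_pos: [0.5602, -0.0188, 0.3359]
ee_rot: [-180.0, 0.0, 93.5]
contact_force: [0.5, -0.4, -2.2]
opening: 0.152
finger_force: 58.7
time: 13.35
tool_pos: [0.5834, -0.1491, 0.3356]
ee_rot: [-180.0, -0.0, 93.5]
contact_force: [-0.4, 0.1, -3.0]
opening: 0.153
finger_force: 58.7
time: 13.72
tool_pos: [0.5842, -0.1581, 0.3359]
ee_rot: [180.0, -0.0, 93.6]
contact_force: [-0.2, 0.2, -2.7]
opening: 0.154
finger_force: 58.7
t 13.725 pos [ 0.5842 -0.1581  0.3359] rot [ 1.7999e+02 -1.0000e-02  9.3640e+01] F [-0.2  0.2 -2.7] open 0.15405447518087623
shift cm now [-1.82  0.25  2.59] in goal axes [-1.82  0.25  2.59] turn [ 0. -0. -0.]
```

```bash
python3 -m jog '[-0.6,0.1,1,0,0,0,0.8, -0.5,0.1,1.2,0,0,0,0.8, 0,0,0.5,0,0,0,0.8, 0,0,0,-0.05,0,0,0.8, 0,0,0,-0.09,0,0,0.8]'
python3 -m jog '[0,0,0,-0.09,0,0,0.8, 0,0,0,-0.09,0,0,0.8, 0,0,0,-0.09,0,0,0.8, 0,0,0,-0.07,0,0,0.8, 0,0,0,-0.07,0,0,0.8]'
python3 -m jog '[0,0,0,-0.06,0,0,0.8, 0,0,0,-0.06,0,0,0.8, 0,0,0,-0.06,0,0,0.8, 0,0,0,-0.06,0,0,0.8, 0,0,0,-0.05,0,0,0.8]'
python3 -m jog '[0,0,0,-0.05,0,0,0.8, 0,0,0,-0.05,0,0,0.8, 0,0,0,0,0,0,0.8, 0,0,0,0,0,0,0.8, 0,0,0,0,0,0,0.8]'
python3 - <<'E'
from h import *
go(ch(.03,0,.31),[180,0,93.65])
b=vision.read_camera("side");a=vision.read_camera("top")
A=cv2.resize(a[130:290,315:475],(600,600),interpolation=3);B=cv2.resize(b[180:380,300:500],(600,600),interpolation=3)
cv2.imwrite("pics/p1.png",cv2.resize(np.hstack([A,B]),(800,400)))
E
```

```text
time: 14.35
tool_pos: [0.5873, -0.1692, 0.3076]
ee_rot: [171.9, -0.0, 93.6]
contact_force: [-0.3, -0.4, -2.4]
opening: 0.153
finger_force: 58.8
time: 14.98
tool_pos: [0.5864, -0.1693, 0.3083]
ee_rot: [148.4, -0.0, 93.6]
contact_force: [0.7, 0.2, -3.7]
opening: 0.148
finger_force: 58.9
time: 15.6
tool_pos: [0.5864, -0.1693, 0.3082]
ee_rot: [131.8, -0.0, 93.6]
contact_force: [-0.2, -0.1, -1.7]
opening: 0.156
finger_force: 58.9
time: 16.23
tool_pos: [0.5871, -0.1694, 0.3093]
ee_rot: [126.1, 0.0, 93.6]
contact_force: [-1.0, 0.0, -1.6]
opening: 0.154
finger_force: 59.0
t 16.225 pos [ 0.5871 -0.1694  0.3093] rot [1.2615e+02 2.0000e-02 9.3630e+01] F [-1.   0.  -1.6] open 0.15389457130407108
shift cm now [-0.68  0.08 -0.01] in goal axes [-0.68  0.04 -0.07] turn [ 0.94   0.001 -0.   ]
```

View pics/p1.png

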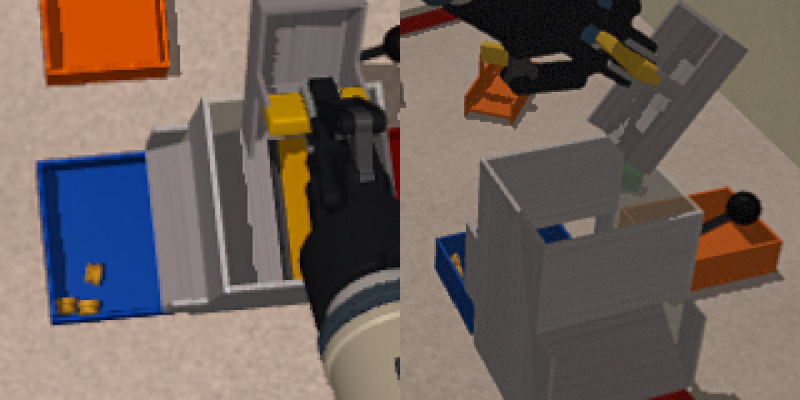

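All three studs are in the blue tray, at about (65–95, 270–305) in the left panel, and the scoop is empty. I'll level it and carry it back.

```bash
python3 -m jog '[0,0,0,0.1,0,0,0.8, 0,0,0,0.16,0,0,0.8, 0,0,0,0.16,0,0,0.8, 0,0,0,0.16,0,0,0.8, 0,0,0,0.16,0,0,0.8]'
python3 -m jog '[0,0,-1,0.15,0,0,0.8, 0,0,-1,0.05,0,0,0.8, 2,0,0,0,0,0,0.8, 3.5,-0.4,0,0,0,0,0.8, 3.5,-0.5,0,0,0,0,0.8]'
python3 -m jog '[3.5,-0.5,0,0,0,0,0.8, 3.5,-0.5,0,0,0,0,0.8, 3.5,-0.5,0,0,0,0.03,0.8, 3.5,-0.5,0,0,0,0.03,0.8, 3.5,-0.5,0,0,0,0.03,0.8]'
python3 -m jog '[3.5,-0.5,0,0,0,0.03,0.8, 2.5,-0.5,0,0,0,0,0.8, 1.5,0,0,0,0,0,0.8, 0,0,0,0,0,0,0.8]'
python3 -c "
from h import *
go([.5195,.178,.0624],[179.8,0,86.7])"
```

```text
time: 16.95
tool_pos: [0.5874, -0.1694, 0.3102]
ee_rot: [168.7, 0.1, 93.6]
contact_force: [0.0, 0.0, -2.1]
opening: 0.155
finger_force: 59.0
time: 17.58
tool_pos: [0.5694, -0.0784, 0.3284]
ee_rot: [179.9, -0.0, 93.6]
contact_force: [-0.1, -0.1, -1.6]
opening: 0.154
finger_force: 59.3
time: 18.2
tool_pos: [0.5359, 0.0954, 0.3288]
ee_rot: [179.9, -0.1, 88.4]
contact_force: [0.5, 0.3, -1.2]
opening: 0.152
finger_force: 59.3
time: 18.7
tool_pos: [0.5298, 0.1695, 0.3285]
ee_rot: [180.0, -0.0, 86.8]
contact_force: [0.2, 0.3, -1.3]
opening: 0.155
finger_force: 59.3
t 18.7 pos [0.5298 0.1695 0.3285] rot [ 1.7997e+02 -2.0000e-02  8.6830e+01] F [ 0.2  0.3 -1.3] open 0.15529925158077257
shift cm now [ 0.78 -1.09 26.61] in goal axes [ 0.79 -1.17 26.6 ] turn [-0.003 -0.     0.002]
```

```bash
python3 -m jog '[0.4,-0.5,2,0,0,0,0.8, 0.4,-0.6,4,0,0,0,0.8, 0,0,5,0,0,0,0.8, 0,0,5,0,0,0,0.8, 0,0,4,0,0,0,0.8]'
python3 -m jog '[0,0,3,0,0,0,0.8, 0,0,2,0,0,0,0.8, 0,0,0.8,0,0,0,0.8, 0,0,0.3,0,0,0,0.8, 0,0,0,0,0,0,0.8]'
python3 -c "
from h import *
go([.5195,.178,.0624],[179.8,0,86.7])"
```

```text
time: 19.32
tool_pos: [0.5192, 0.176, 0.1261]
ee_rot: [-179.9, 0.0, 86.6]
contact_force: [0.6, 0.0, -1.5]
opening: 0.154
finger_force: 59.3
time: 19.95
tool_pos: [0.5203, 0.1774, 0.0687]
ee_rot: [179.9, -0.0, 86.7]
contact_force: [-0.7, -0.3, -1.0]
opening: 0.151
finger_force: 59.3
t 19.95 pos [0.5203 0.1774 0.0687] rot [ 1.799e+02 -3.000e-02  8.673e+01] F [-0.7 -0.3 -1. ] open 0.15144164061800636
shift cm now [ 0.06 -0.08  0.63] in goal axes [ 0.06 -0.08  0.63] turn [-0.002 -0.001  0.001]
```

```bash
python3 -m jog '[0,0,0.3,0,0,0,0.8, 0,0,0.2,0,0,0,0.8, 0,0,0,0,0,0,0.8]'
python3 -m jog '[0,0,0.1,0,0,0,0.8, 0,0,0,0,0,0,0.8]'
python3 -m jog '[0,0,0.1,0,0,0,0.8, 0,0,0,0,0,0,0.8]'
```

```text
time: 20.32
tool_pos: [0.5197, 0.1773, 0.0626]
ee_rot: [180.0, -0.0, 86.7]
contact_force: [-0.7, 0.1, -1.6]
opening: 0.154
finger_force: 59.5
time: 20.58
tool_pos: [0.5199, 0.1773, 0.0624]
ee_rot: [180.0, -0.0, 86.7]
contact_force: [-3.2, 0.5, 4.9]
opening: 0.155
finger_force: 60.1
time: 20.82
tool_pos: [0.52, 0.1774, 0.0624]
ee_rot: [179.9, -0.0, 86.7]
contact_force: [-5.2, -0.5, 8.7]
opening: 0.149
finger_force: 60.9
```

It is down on the bench. I'll release, and since the pads pull back as they open, go straight up.

```bash
python3 -m jog '[0,0,-0.1,0,0,0,2, 0,0,0,0,0,0,3.5, 0,0,0,0,0,0,4.5, 0,0,0,0,0,0,4.5, 0,0,-1,0,0,0,4.5]'
python3 -m jog '[0,0,-2,0,0,0,4.5, 0,0,-4,0,0,0,4.5, 0,0,-5,0,0,0,4.5, 0,0,-5,0,0,0,4.5, 0,0,-5,0,0,0,4.5]'
python3 -m jog '[0,-3,-2,0,0,0,4.5, 0,-3,0,0,0,0,4.5, 0,-3,0,0,0,0,4.5, 0,0,0,0,0,0,4.5, 0,0,0,0,0,0,4.5]'
python3 - <<'E'
from h import *
go([.52,.177,.3],[180,0,86.7])
b=vision.read_camera("side");a=vision.read_camera("top")
cv2.imwrite("pics/e.png",cv2.resize(np.hstack([a[90:330,120:520],b[140:380,180:500]]),(800,267)))
E
```

```text
time: 21.45
tool_pos: [0.519, 0.1771, 0.0708]
ee_rot: [-179.9, 0.0, 86.7]
contact_force: [-0.0, 0.5, -0.3]
opening: 0.529
finger_force: 0.0
time: 22.08
tool_pos: [0.5194, 0.1772, 0.2854]
ee_rot: [179.9, -0.0, 86.7]
contact_force: [1.0, -0.2, -0.0]
opening: 0.527
finger_force: 0.0
time: 22.7
tool_pos: [0.4301, 0.1824, 0.3027]
ee_rot: [179.9, -0.0, 86.7]
contact_force: [-0.2, -1.8, -0.1]
opening: 0.531
finger_force: 0.0
t 22.7 pos [0.4301 0.1824 0.3027] rot [ 1.7988e+02 -4.0000e-02  8.6740e+01] F [-0.2 -1.8 -0.1] open 0.5306049029608624
shift cm now [-0.03  9.    0.29] in goal axes [-0.02  9.    0.27] turn [ 0.002 -0.001  0.001]
```

View pics/e.png

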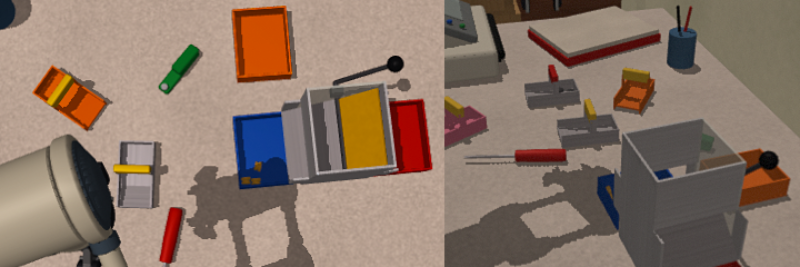

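The scoop is flat and empty at left-panel (135,172). All three studs are in the blue tray, the flap is at its stop, and the red-handled scoop and the clamp are undisturbed.

```bash
python3 -c "
from rig import robot
print(robot.finish_job())"
```

```text
the job is handed in; nothing more can be done
None
```

The job is handed in at about 23 s of robot time: the flap is at its stop feeding the blue tray, all three brass studs are in that tray, and the empty yellow-handled scoop is back flat on the bench, with the red-handled scoop and the green clamp left where they were.

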